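# Set the plate stand's spring-plunger stop

## Robot

A 6-joint arm with a two-finger parallel gripper is mounted at the origin on the work surface. World frame = base frame: x ahead of the robot, y to its left, z up, the work surface at z = 0. Lengths are in m, angles in rad, forces in N, time in s.
With the tool pointing down it reaches from about 0.35 to 0.875 m from the base axis. Payload 4.2 kg.
Tool frame: the origin (TCP) lies midway between the tips of the shut fingers; the grasp point (between the pads) lies 19 mm behind it; z points along the fingers, y is the line along which they close (so a half turn about z gives the same grasp; the last joint's range is limited). The gripper opens to 85 mm and grips with 20 to 120 N. Pads are 22 mm wide; open, the fingers measure 114 mm over their backs; the gripper's body (76 mm by 85 mm) begins 54 mm behind the grasp point. The pads swing forward as they close: fully open they stand 13 mm farther back than shut.
Start: joints at [-0.904, 0.385, 0.008, 0, -1.194, -0.259], TCP at [0.248, -0.574, 0.204] pointing down, gripper open.
Joint ranges: [-3.14, 3.14], [-1.21, 2.06], [-1.07, 1.41], [-3.16, 2.05], [-2.99, -0.16], [-3.1, 3.1]. Speed limits (rad/s): [2.79, 2.79, 3.14, 3.14, 3.14, 3.14].

## Interface

Orientations are given as a unit quaternion [w, x, y, z].
In Python, from workcell import sense, get_image, close_job, find_in, outline_of, place_of gives the robot as it stands.
- The arm moves only by the shell command python3 -m crank 'ROWS'. ROWS is JSON, a list that holds one entry, the list of rows, each a list of 7 numbers: the turn, a rotation vector about the world's x, y, z in degrees, then the shift along the world's x, y, z in cm, then the closure, from 0 (fully open) to 1 (shut). A call has 1 to 12 rows; each row shifts and turns the commanded pose from where the row before left it; what a row does not reach is not made up. A row lasts 1/8 s, in which the tool goes at most 62.5 mm and 10.7 degrees, less where a joint would pass 70% of its speed; a pose out of reach is approached as far as the arm can. A call is refused whole if a number of a shift passes 6.25 or a number of a turn 10.7, either way. A call with a gripper value outside its range is refused whole. The fingers move at their own pace and stop on an object; the grip force is fixed at half the most. Time passes only in rows, so rows that do not move let the fingers close. It gives the time, the measured TCP pose, the force, the opening and the grip force at its end, in the units of the state.
- sense(): the state, without advancing time (a new reading comes with each control period).
- get_image(name): name is "scene" or "top" or "wrist"; returns a dict with "image" (420x560x3 uint8, red, green, blue), "vertical_fov" (degrees; the focal length in pixels is half the picture's height over the tangent of half this angle, whatever the lens; pixels are square), "cx", "cy" (the principal point, pixels), "extrinsics" (4x4, takes a point from world to camera coordinates); the wrist camera has in their place "T_tool_cam" (4x4, takes a point from camera to tool coordinates, whose origin is the TCP and whose axes are the flange's). Camera axes: x right, y down, z forward; pixel columns grow to the right and rows downward; lengths in m; the calibration is good to about 2 mm. The wrist camera is an equidistant fisheye: a pixel r from the principal point sees the ray r / f radians off the axis. A picture is of the moment at which its call begins: read the wrist's pose just before it. There is no depth.
- close_job(): hands the job in; it is judged then, once.
Trained networks look in the newest picture that a camera, given by its name, has taken for a name from the list of things; names that differ only in an ending like _2 or _b are one class to them, and where a whole thing is asked for, a point or a joint stands for the part that bears it (a point fixed in the world has none). Each returns a list of dicts, best first, with "score" (0 to 1); they miss things now and then, are a little off and sometimes report something else, mostly with a low value. They report only what shows in the picture. A call takes as long as a camera call. They do not tell look-alikes from the thing itself.
- find_in(name, camera): "extent" ([left, top, width, height] in pixels, round what is visible of it).
- outline_of(name, camera): "pixels" (420x560 bool, what is visible of it) and "extent" ([left, top, width, height] in pixels, round what is visible of it).
- place_of(name, camera): "uv" ([column, row] in pixels: a listed point, or the origin of a listed thing).
The state is a dict: "t": time; "q": joint angles; "dq": joint speeds; "joint_torque": joint torques, N m; "eef_pos": TCP position; "tcp_rot": TCP orientation; "force": force on the tool from outside, world axes, zero at the start; "ft_torque": the same for the moment, N m; "finger_gap": finger opening in m; "grip_force": force on a finger pad.
Only numpy, scipy, OpenCV 4.12 (cv2) and the standard library are available. Lean on these libraries where they do the work, as an engineer would, in place of code of your own. Each camera call takes 0.05 s, during which the arm holds its last target. There are 200 camera calls.

## Task

A porcelain plate lies on the little examination stand. Pull up the black knob of the spring plunger, slide the steel tube with the felt-padded stop along its bar up to the plate, and let the plunger drop fully home in the hole that brings the stop as close to the plate as the holes allow without pressing on it. Be gentle: do not shove the plate, do not force the pin down or sideways against the bar, and leave everything else on the table alone.

Things in the scene. Friction and masses are not known exactly. Their poses are not given: they have to be found in the camera images.
- stand: Plate stand: wooden board 490 x 190 x 12 mm, fixed to the table. Its x axis runs along the perforated bar from the parked end towards the plate, z up; origin on the table, under the plunger when tube reads 0. The bar (aluminium, 24 mm wide, top 40 mm above the table) lies along x and is part of the stand.
- hole_row (a point): Drawing position of the second of four square 11 mm holes in the bar's top, 62 mm along the stand's x from its origin. Holes are 24 mm apart along x (by the drawing at 38, 62, 86, 110 mm); before them is a 43 mm parking slot where the pin starts. The bar was fitted carelessly: its real slot and holes all sit up to 11 mm either way along x from this; unmeasured, find by feel or eye.
- knob (a point): Centre of the plunger's black round knob: 28 mm in diameter, 26 mm tall, axis vertical, 101 mm above the table with the pin home; it rises with the plunger. Under it 16 mm of free 10 mm stem, then a collar 22 mm wide (top 72 mm above the table) on the tube. Pulled straight up; it rides on the tube, so pushing the knob sideways slides the tube.
- plunger (a joint): How far the plunger is pulled up, m: 0 fully home (the flat-ended 8 mm steel pin stands 8 mm deep in the bar), about 0.008 when the pin's end rests on the bar's solid top between holes, 0.016 at its upper stop. A spring draws it down with 4.5 N at 0 and 8.5 N at 0.016; released, it snaps down by itself.
- tube (a joint): How far the steel sliding tube stands along the bar towards the plate (+x of the stand), m: 0 to 0.118; it starts parked between 0 and 0.010. It runs with about 4.5 N of friction and stays where left. The plunger is on the tube, so tube is also the pin's x on the stand.
- pad (a point): Centre of the felt face of the padded stop, which is carried 80 mm ahead (towards the plate) of the plunger's axis on the tube; the face is upright, 70 mm wide and 34 mm tall (20 to 54 mm above the table), facing +x of the stand.
- plate_centre (a point): Centre of the white dark-rimmed porcelain plate that lies loose on the stand, half-way up; diameter 240 mm, 24 mm tall, about 0.6 kg; its rim is 34 to 40 mm above the table. The gap between stop and plate is the horizontal distance from pad to here less 120 mm.
- plate_b: Bystander: plate with a broad red rim, 190 mm across, 20 mm tall, loose on the table; origin under its centre.
- plate_c: Bystander: like plate_b.
- loupe: Bystander: black magnifier loupe, 34 mm wide, 30 mm tall, loose on the stand's board beside the bar.
- weight: Bystander: brass weight, 32 mm wide, 35 mm tall, loose on the stand's board beside the bar.
- pen: Bystander: blue pen, 135 mm long, 10 mm thick, loose on the table.
- brush: Bystander: soft brush lying on the table.
- jar: Bystander: jar, 60 mm wide, 75 mm tall, on the table.
Things that resemble listed ones, but are neither listed nor needed, are in the scene too. Leave any turquoise look-alike of the part that bears plate_centre alone.

How it is judged:
By the outcome, as a careful person would: the job done as asked, in the order asked, and still so for the second after the job is handed in, with the robot touching nothing.
It also fails if it takes over 48 s, if anything falls off the work surface, if the arm or the gripper's body presses on something with over 40 N, if the wrist force passes 120 N, or if a joint passes its speed limit or range.

## Working session

There is one attempt and no reset: what is moved stays moved. The work goes in short steps, Python scripts to look and compute and a shell command to move; the robot and the scene stay as the last step left them, time stands still between calls to the robot, and variables do not carry over. Pictures are saved under pics/ and viewed, at most 10 in all, crops included, and the job is handed in when it is done.

```bash
mkdir -p pics; cat > h.py <<'E'
import numpy as np, cv2
from workcell import *
def cam(n):
    g=get_image(n); return g
def K(g):
    f=g["image"].shape[0]/2/np.tan(np.radians(g["vertical_fov"])/2); return f,g["cx"],g["cy"]
def ray(g,uv):
    f,cx,cy=K(g); d=np.array([(uv[0]-cx)/f,(uv[1]-cy)/f,1.])
    E=np.array(g["extrinsics"]); R,t=E[:3,:3],E[:3,3]
    return -R.T@t, R.T@d
def at_z(g,uv,z):
    o,d=ray(g,uv); return o+d*(z-o[2])/d[2]
def proj(g,p):
    f,cx,cy=K(g); E=np.array(g["extrinsics"]); c=E[:3,:3]@np.array(p)+E[:3,3]
    return np.array([cx+f*c[0]/c[2],cy+f*c[1]/c[2]])
def save(g,n,s=1,crop=None):
    im=g["image"][:,:,::-1]
    if crop: x,y,w,h=crop; im=im[y:y+h,x:x+w]
    cv2.imwrite("pics/"+n,cv2.resize(im,None,fx=s,fy=s,interpolation=cv2.INTER_CUBIC))
E
python3 - <<'E'
from h import *
Z={"stand":0,"hole_row":.04,"knob":.101,"pad":.037,"plate_centre":.028,"loupe":.012,"weight":.012,"jar":0}
ims=[]
for n in("top","scene"):
    g=cam(n); ims.append(g["image"])
    print(n,ray(g,(280,210)))
    for k,z in Z.items():
        for r in place_of(k,n)[:3]: print(k,np.round(r["uv"],1),round(r["score"],2),np.round(at_z(g,r["uv"],z)[:2],4))
    save(g,n+"0.png",1.4)
print(sense())
E
```

```text
top (array([0.29496785, 0.02930009, 1.54652775]), array([ 0.16196447,  0.00207039, -0.98688039]))
stand [310.1 215.8] 0.93 [ 0.5284 -0.076 ]
hole_row [295.  218.2] 0.58 [ 0.5135 -0.0203]
knob [307.2 209. ] 0.47 [ 0.5363 -0.0595]
pad [286.2 215.2] 0.52 [0.5243 0.0105]
plate_centre [235.6 236.7] 0.84 [0.4484 0.1873]
plate_centre [330.6 277.8] 0.69 [ 0.308 -0.144]
weight [306.2 233.5] 0.42 [ 0.4629 -0.0611]
jar [304.5 146.4] 0.59 [ 0.788  -0.0564]
scene (array([ 1.37901787, -0.51004548,  0.7807407 ]), array([-0.68714562,  0.4642529 , -0.55893035]))
stand [244.8 246.8] 0.66 [ 0.5249 -0.0704]
stand [296.2 296.2] 0.37 [ 0.7886 -0.0638]
hole_row [256.  230.5] 0.6 [ 0.5192 -0.0227]
hole_row [130.3 257.4] 0.25 [ 0.4141 -0.3906]
knob [243.6 220.9] 0.69 [ 0.527  -0.0678]
pad [263.4 226.8] 0.95 [0.5129 0.0092]
pad [257.8 230.3] 0.74 [ 0.5182 -0.0155]
plate_centre [297.5 200.5] 0.86 [0.4404 0.2008]
plate_centre [191.6 219.6] 0.58 [ 0.3253 -0.1591]
loupe [260.4 254.6] 0.71 [ 0.5981 -0.0575]
jar [297.  294.4] 0.95 [ 0.7845 -0.0581]
{'t': 0.9, 'q': array([-9.04419199e-01,  3.84658555e-01,  7.92290606e-03, -6.76337951e-06,
       -1.19397706e+00, -2.58620160e-01]), 'dq': array([ 0.00057241, -0.00079482,  0.00082317, -0.00056539, -0.00080286,
        0.00039205]), 'joint_torque': array([ 2.02013471e-04, -3.92073548e+01,  1.88617712e+01,  4.19054925e+00,
       -2.75648381e-04,  9.66014170e-06]), 'eef_pos': array([ 0.2478826 , -0.57373544,  0.2035451 ]), 'tcp_rot': array([ 2.14697937e-05, -2.02467781e-01,  9.79288924e-01, -3.60157380e-05]), 'force': array([ 0.52876233, -0.32163245,  0.30513768]), 'ft_torque': array([-0.01974014, -0.05658766,  0.06579946]), 'grip_force': 0.0, 'finger_gap': 0.08570243887418502}
```

View pics/top0.png

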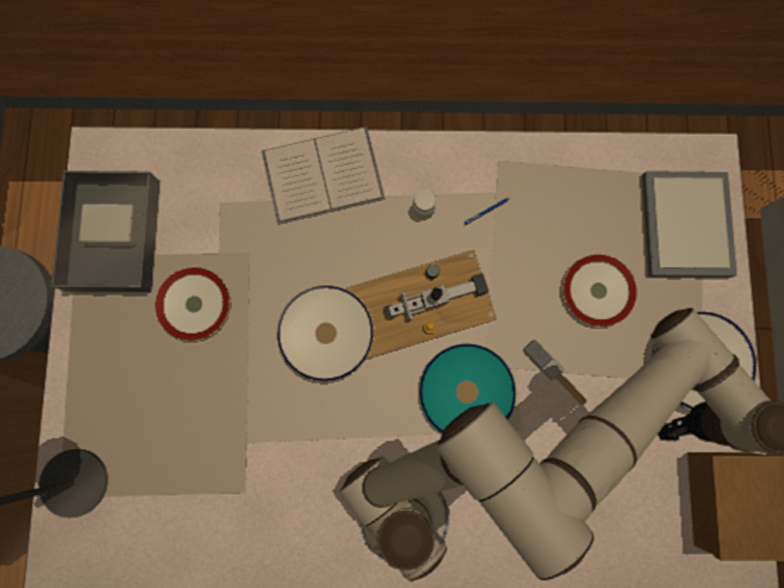

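View pics/scene0.png

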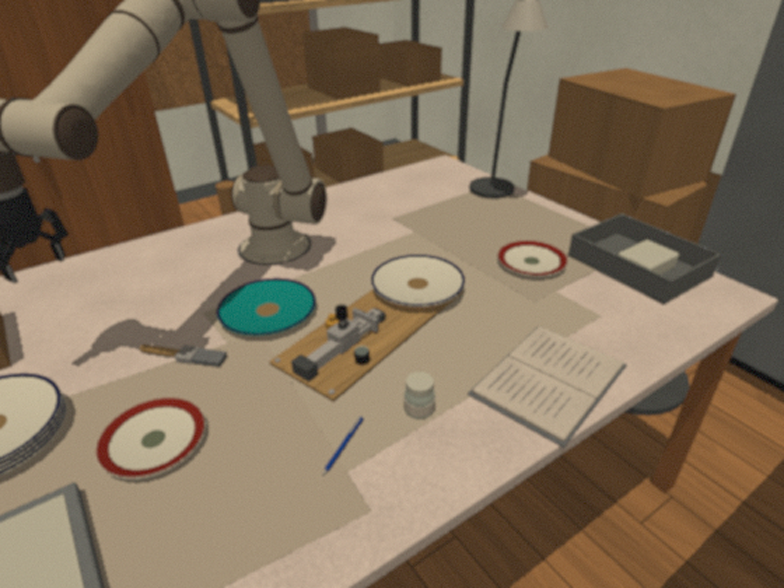

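Top view: knob at (311,210), white plate (233,238), turquoise look-alike at (333,280), bar running left/down to the plate. The tool's closing axis (113°) is already near the bar direction (~107°), so I'll go above the knob and look with the wrist camera.

```bash
python3 -m crank '[[[0,0,0,2.4,4.3,0.4,0],[0,0,0,2.4,4.3,0.4,0],[0,0,0,2.4,4.3,0.4,0],[0,0,0,2.4,4.3,0.4,0],[0,0,0,2.4,4.3,0.4,0],[0,0,0,2.4,4.3,0.4,0],[0,0,0,2.4,4.3,0.4,0],[0,0,0,2.4,4.3,0.4,0],[0,0,0,2.4,4.3,0.4,0],[0,0,0,2.4,4.3,0.4,0],[0,0,0,2.4,4.3,0.4,0],[0,0,0,2,3.5,0,0]]]'
cat >> h.py <<'E'
from scipy.spatial.transform import Rotation as Ro
def wray(g,s,uv):
    f,cx,cy=K0(g); v=np.array([uv[0]-cx,uv[1]-cy]); r=np.linalg.norm(v)+1e-9; th=r/f
    d=np.array([*(np.sin(th)*v/r),np.cos(th)]); T=np.array(g["T_tool_cam"])
    q=s["tcp_rot"]; R=Ro.from_quat([q[1],q[2],q[3],q[0]]).as_matrix()
    return R@T[:3,3]+s["eef_pos"], R@T[:3,:3]@d
def K0(g): return 210/np.tan(np.radians(g["vertical_fov"])/2),g["cx"],g["cy"]
def w_at(g,s,uv,z):
    o,d=wray(g,s,uv); return o+d*(z-o[2])/d[2]
def wproj(g,s,p):
    q=s["tcp_rot"]; R=Ro.from_quat([q[1],q[2],q[3],q[0]]).as_matrix(); T=np.array(g["T_tool_cam"])
    c=T[:3,:3].T@(R.T@(np.array(p)-s["eef_pos"])-T[:3,3]); f,cx,cy=K0(g)
    n=np.hypot(c[0],c[1])+1e-12; th=np.arctan2(n,c[2]); return np.array([cx+f*th*c[0]/n,cy+f*th*c[1]/n])
E
python3 - <<'E'
from h import *
Z={"stand":0,"hole_row":.04,"knob":.101,"pad":.037,"plate_centre":.028,"loupe":.012,"weight":.012}
s=sense(); g=cam("wrist"); save(g,"w1.png",1.4); print(g["vertical_fov"],g["T_tool_cam"],s["eef_pos"],s["tcp_rot"])
for k,z in Z.items():
    for r in place_of(k,"wrist")[:3]: print(k,np.round(r["uv"],1),round(r["score"],2),np.round(w_at(g,s,r["uv"],z)[:2],4))
E
```

```text
t: 2.4
eef_pos: [0.5328, -0.0639, 0.2481]
tcp_rot: [0.001, -0.203, 0.979, -0.0]
force: [0.3, -0.6, 0.3]
finger_gap: 0.0856
grip_force: 0.0
65.70646984690485 [[-2.64027903e-04 -9.62548219e-01 -2.71110414e-01  6.80152563e-02]
 [ 9.99999833e-01 -3.93693743e-04  4.23891326e-04 -8.63943102e-05]
 [-5.14750314e-04 -2.71110256e-01  9.62548162e-01 -1.71204926e-01]
 [ 0.00000000e+00  0.00000000e+00  0.00000000e+00  1.00000000e+00]] [ 0.53283059 -0.06394539  0.24813149] [ 6.85484434e-04 -2.02999602e-01  9.79178575e-01 -9.77195799e-05]
stand [263.6 175.6] 0.82 [ 0.5399 -0.0775]
stand [300.6 128.3] 0.29 [ 0.4643 -0.0584]
hole_row [310.3 183.5] 0.88 [ 0.5198 -0.0242]
knob [268.2 190.5] 0.91 [ 0.5352 -0.0706]
pad [334.  183.9] 0.76 [0.509 0.003]
plate_centre [468.2 201.3] 0.76 [0.4497 0.1958]
loupe [250.5 225.4] 0.71 [ 0.6059 -0.068 ]
weight [298.8 130.2] 0.91 [ 0.4675 -0.0604]
```

View pics/w1.png

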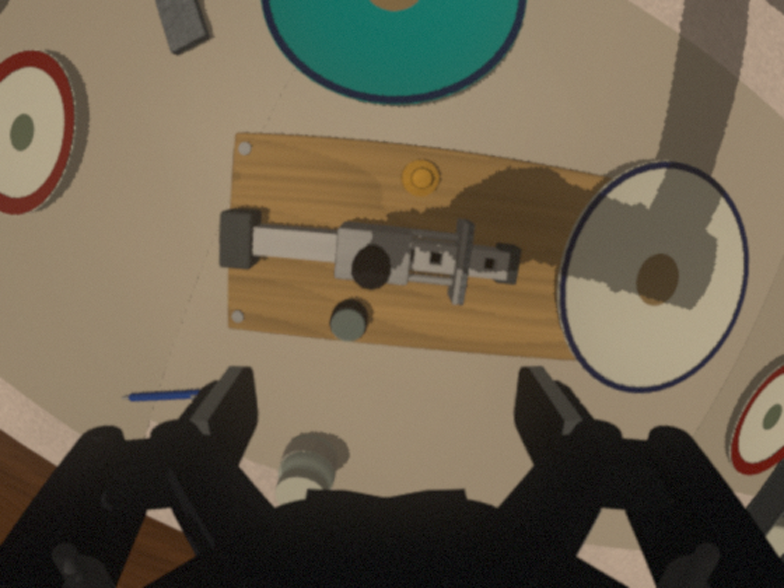

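Wrist view: knob at (266,190), two holes visible at (311,184) and (349,189) either side of the stop, plate rim at the right (left edge ≈ (400,205)). Now I'll measure axis, tube reading, hole phase and plate circle.

```bash
cat >> h.py <<'E'
from scipy.optimize import least_squares
def plate_fit(g,n,pt,near):
    best=None
    for r in outline_of("plate_centre",n):
        c,_=cv2.findContours(r["pixels"].astype(np.uint8),cv2.RETR_EXTERNAL,cv2.CHAIN_APPROX_NONE)
        c=max(c,key=len)[:,0,:]
        P=np.array([pt(u,.039)[:2] for u in c])
        F=least_squares(lambda x:np.hypot(*(P-x[:2]).T)-x[2],[*P.mean(0),.12],loss="soft_l1",f_scale=.001)
        if np.hypot(*(F.x[:2]-near))<.06: print(n,r["score"],"plate",F.x, "med",np.median(np.abs(F.fun))); return F.x
E
python3 - <<'E'
from h import *
s=sense(); g=cam("wrist"); near=np.array([.447,.195])
plate_fit(g,"wrist",lambda u,z:w_at(g,s,u,z),near)
t=cam("top"); plate_fit(t,"top",lambda u,z:at_z(t,u,z),near)
h1=w_at(g,s,(311.4,184.3),.04);h2=w_at(g,s,(349.3,188.6),.04)
kn=w_at(g,s,(265.5,190.5),.114)
a=w_at(g,s,(175,105.7),.012);b=w_at(g,s,(169.3,225.7),.012)
print("h",h1,h2,np.linalg.norm(h1-h2),"knob",kn,"screws",a,b,np.linalg.norm(a-b))
n=(b-a)[:2];print("axis from screws",np.degrees(np.arctan2(n[0],-n[1])), "holes",np.degrees(np.arctan2(*(h2-h1)[1::-1])))
# bar near corner top edges and board edge points
for u in ((236,133),(610,180),(230,327),(575,358)): print(w_at(g,s,np.array(u)/1.4,.012))
for u in ((255,227),(335,229),(255,257),(335,260)): print("bar",w_at(g,s,np.array(u)/1.4,.04))
save(g,"w2.png",5,(240,150,140,75))
E
```

```text
top 0.6 plate [0.44020831 0.2262169  0.09959418] med 0.00954279068531768
h [ 0.51848304 -0.02529412  0.04      ] [0.50455422 0.01935893 0.04      ] 0.04677506976871536 knob [ 0.53181842 -0.0765714   0.114     ] screws [ 0.49565919 -0.22044205  0.012     ] [ 0.64915963 -0.17335658  0.012     ] 0.1605597231724454
axis from screws 107.05312765864258 holes 107.32449866423987
[ 0.48567868 -0.23402273  0.012     ]
[0.38188866 0.10399943 0.012     ]
[ 0.66316617 -0.17674454  0.012     ]
[0.55708199 0.15812971 0.012     ]
bar [ 0.55395118 -0.17856825  0.04      ]
bar [ 0.52932315 -0.11343036  0.04      ]
bar [ 0.57866375 -0.16955405  0.04      ]
bar [ 0.55396862 -0.10346008  0.04      ]
```

View pics/w2.png

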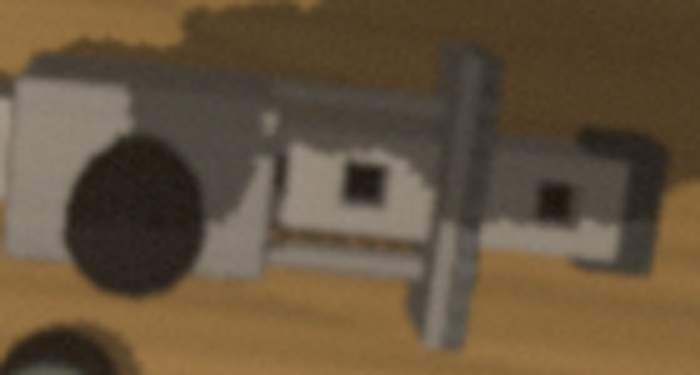

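Holes at crop (363,184) and (555,202), 48 mm apart: with the third under the stop these are holes 2 and 4. Plate outline needs my own fit (navy rim colour), and knob/phase in the stand frame.

```bash
cat >> h.py <<'E'
def rim_fit(g,pj,c0,it=3,z=.039):
    im=cv2.GaussianBlur(g["image"],(0,0),.7).astype(np.float32); D=im[:,:,2]-im[:,:,0]
    c=np.array(c0,float)
    for _ in range(it):
        P=[];rs=np.arange(.09,.15,.0003) if _==0 else np.arange(.108,.13,.0003)
        for a in np.radians(np.arange(0,360,3)):
            pts=c+rs[:,None]*np.array([np.cos(a),np.sin(a)])
            uv=np.array([pj([*p,z]) for p in pts],np.float32)
            v=cv2.remap(D,uv[:,:1],uv[:,1:],cv2.INTER_LINEAR,borderValue=-50)[:,0]
            k=v.argmax()
            if v[k]>np.median(v)+12 and k<len(rs)-5:
                h=(v[k]+v[-1])/2; j=k+np.argmax(v[k:]<h); 
                if j>k: P.append(c+rs[j]*np.array([np.cos(a),np.sin(a)]))
        P=np.array(P)
        if len(P)<8: print("few",len(P)); return c
        F=least_squares(lambda x:np.hypot(*(P-x[:2]).T)-x[2],[*c,.12],loss="soft_l1",f_scale=.001); c=F.x[:2]
        G=least_squares(lambda x:np.hypot(*(P-x[:2]).T)-.12,c,loss="soft_l1",f_scale=.001)
    print("rim free",F.x,"n",len(P),"fixed r",G.x,"med",np.median(np.abs(G.fun)));return G.x
E
python3 - <<'E'
from h import *
s=sense(); g=cam("wrist"); t=cam("top"); sc=cam("scene")
pw=rim_fit(g,lambda p:wproj(g,s,p),[.447,.195])
pt=rim_fit(t,lambda p:proj(t,p),[.447,.19])
ps=rim_fit(sc,lambda p:proj(sc,p),[.447,.195])
h1=w_at(g,s,(312.6,186.8),.04)[:2];h2=w_at(g,s,(351,190.4),.04)[:2]
kn=w_at(g,s,(267,193.4),.114)[:2]
kt=[at_z(t,r["uv"],.101)[:2] for r in place_of("knob","top")[:1]]
th=np.radians(107.1); X=np.array([np.cos(th),np.sin(th)]);Y=np.array([-X[1],X[0]])
f=lambda p:np.round(1000*np.array([(p-h1)@X,(p-h1)@Y]),1)
print("h1",h1,"h2",f(h2),"knob",kn,f(kn),"kt",kt,[f(k) for k in kt]," plate",f(pw),f(pt),f(ps))
for k in place_of("stand","wrist")[:1]: print("stand",f(w_at(g,s,k["uv"],0)[:2]))
for k in place_of("pad","wrist")[:1]: print("pad",f(w_at(g,s,k["uv"],.037)[:2]))
b=[w_at(g,s,np.array(u)/1.4,.012)[:2] for u in ((236,133),(230,327))]; print("board end",[f(x) for x in b])
E
```

```text
rim free [0.44611784 0.20020136 0.12045291] n 120 fixed r [0.44608141 0.20031066] med 0.0005218260696707791
rim free [0.44530791 0.19941057 0.12051715] n 64 fixed r [0.44513924 0.20003874] med 0.000429546171159291
rim free [0.44230761 0.20127029 0.12125388] n 23 fixed r [0.44409638 0.20024433] med 0.0009355965407021466
h1 [ 0.52097454 -0.02239905] h2 [47.4  1.1] knob [ 0.53418138 -0.07384282] [-53.1   2.5] kt [array([ 0.52502792, -0.06582596])] [array([-42.7,   8.9])]  plate [234.9   6.1] [234.9   7.1] [235.4   8. ]
stand [-59.9   2.6]
pad [26.2 -0.2]
board end [array([-191.7,   95.5]), array([-189.1,  -91. ])]
```

Plate circle agrees in three views within 2 mm: centre (0.4457, 0.2002). In bar coordinates, hole 3 leaves a gap of about 11 mm and hole 4 would be about −13 mm, so the target is hole 3, 77 mm from where the pin is now. Next I'll align the tool and go down onto the knob.

```bash
python3 -m crank '[[[0,0,-6.1,0.1,-1.0,-3,0],[0,0,0,0,0,-4,0],[0,0,0,0,0,-4,0],[0,0,0,0,0,-1.4,0],[0,0,0,0,0,0,0],[0,0,0,0,0,0,0]]]'
python3 - <<'E'
from h import *
s=sense(); g=cam("wrist"); save(g,"w3.png",1.4)
print(s["eef_pos"])
R=Ro.from_quat(np.roll(s["tcp_rot"],-1)).as_matrix(); print(R[:,1],R[:,2])
for r in place_of("knob","wrist")[:2]: print(r["uv"],r["score"],w_at(g,s,r["uv"],.101), "tcp at",wproj(g,s,[*s["eef_pos"][:2],.101]))
for r in outline_of("knob","wrist")[:2]: print(r["extent"],r["score"])
E
```

```text
t: 4.05
eef_pos: [0.5343, -0.0756, 0.1252]
tcp_rot: [0.002, -0.15, 0.989, -0.0]
force: [0.2, 0.6, -0.2]
finger_gap: 0.0857
grip_force: 0.0
[ 0.53429569 -0.07564279  0.12523381]
[-0.29723588  0.95480352 -0.00103225] [ 3.38822448e-03 -2.63336524e-05 -9.99994260e-01]
[278.6, 234.6] 0.94 [ 0.53565169 -0.07294973  0.101     ] tcp at [275.19993185 231.50452344]
[254.7, 211.2, 49.4, 51.8] 0.89
```

View pics/w3.png

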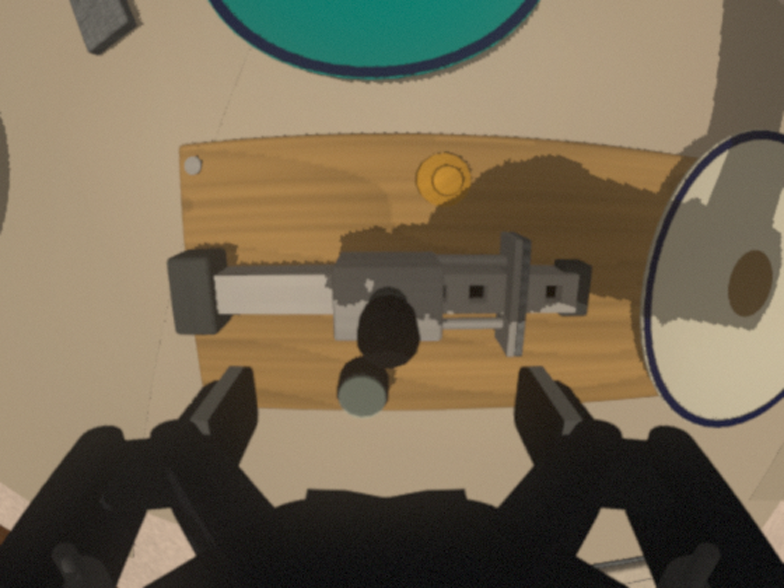

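The tool is centred to 2 mm; the knob shows at (278,234), with the fingers straddling it along the bar. Descend and close.

```bash
python3 -m crank '[[[0,0,0,0.1,0.2,-2,0],[0,0,0,0,0,-2.1,0],[0,0,0,0,0,0,0],[0,0,0,0,0,0,0.4],[0,0,0,0,0,0,0.5],[0,0,0,0,0,0,0.6],[0,0,0,0,0,0,1],[0,0,0,0,0,0,1],[0,0,0,0,0,0,1],[0,0,0,0,0,0,1]]]'
```

```text
t: 5.45
eef_pos: [0.5344, -0.074, 0.0836]
tcp_rot: [0.001, -0.15, 0.989, -0.0]
force: [-1.7, -0.5, 5.1]
finger_gap: 0.0228
grip_force: 58.6
```

```bash
python3 - <<'E'
from h import *
s=sense(); g=cam("wrist"); save(g,"w4.png",2.4,(130,100,300,220))
for r in place_of("knob","wrist")[:2]: print(r["uv"],r["score"],w_at(g,s,r["uv"],.101))
print(s["finger_gap"],s["ft_torque"],s["force"],s["eef_pos"])
E
```

```text
[275.2, 262.5] 0.64 [ 0.53674529 -0.07320704  0.101     ]
0.022849323512895706 [-0.26995877  0.3409766   0.03907519] [-1.72723183 -0.49115146  5.12693687] [ 0.53437477 -0.07397586  0.08362733]
```

View pics/w4.png

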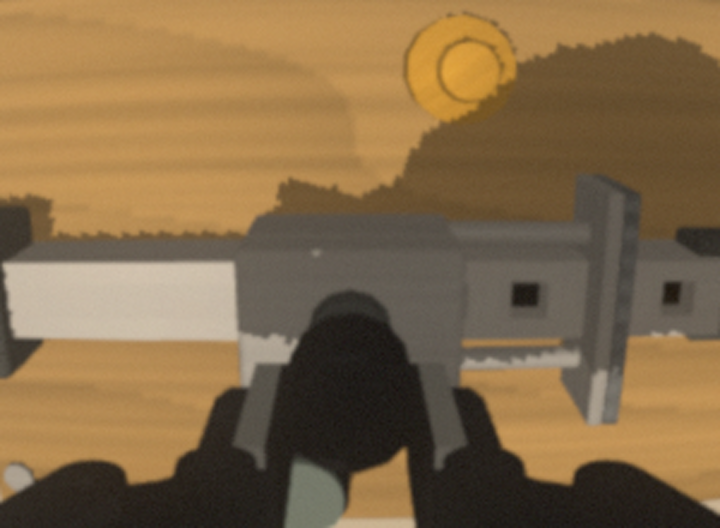

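The knob sits centred between the pads, with the weight and loupe clear. Pull up.

```bash
python3 -m crank '[[[0,0,0,0,0,0.3,1],[0,0,0,0,0,0.3,1],[0,0,0,0,0,0.3,1],[0,0,0,0,0,0.3,1],[0,0,0,0,0,0.2,1],[0,0,0,0,0,0,1],[0,0,0,0,0,0,1]]]'
```

```text
t: 6.42
eef_pos: [0.5341, -0.0738, 0.0959]
tcp_rot: [0.0, -0.15, 0.989, -0.0]
force: [4.4, -2.9, -8.2]
finger_gap: 0.0224
grip_force: 59.3
```

```bash
python3 -m crank '[[[0,0,0,0,0,0.2,1],[0,0,0,-0.59,1.91,0,1],[0,0,0,-0.59,1.91,0,1],[0,0,0,-0.29,0.96,0,1],[0,0,0,0,0,0,1],[0,0,0,0,0,0,1]]]'
python3 - <<'E'
from h import *
X=np.array([-.294,.956])
s=sense(); g=cam("wrist"); save(g,"w5.png",2,(110,60,400,300))
# h1 as seen in frame w4 (TCP then)
s4={"eef_pos":np.array([.53437,-.07398,.08363]),"tcp_rot":s["tcp_rot"]}
for u in ((349.2,222.9),(410,222.1)): p=w_at(g,s4,u,.04)[:2]; print("w4",p,(p-s4["eef_pos"][:2])@X)
s3={"eef_pos":np.array([.5343,-.07564,.12523]),"tcp_rot":np.array([.002,-.15,.989,0])/np.linalg.norm([.15,.989])}
for u in ((477/1.4,291/1.4),(551/1.4,291/1.4)): p=w_at(g,s3,u,.04)[:2]; print("w3",p,(p-np.array([.53437,-.07398]))@X)
print(s["force"],s["eef_pos"],(s["eef_pos"]-s4["eef_pos"])[:2]@X,s["finger_gap"])
E
```

```text
t: 7.18
eef_pos: [0.5187, -0.025, 0.0978]
tcp_rot: [-0.0, -0.15, 0.989, 0.001]
force: [2.1, 5.7, -8.8]
finger_gap: 0.0226
grip_force: 59.6
w4 [ 0.51934287 -0.02382301] 0.05236806111838542
w4 [0.50519236 0.02103362] 0.099411241494647
w3 [ 0.51918515 -0.02357452] 0.052651983051153047
w3 [0.50517952 0.02118449] 0.09955925506131416
[ 2.14302014  5.68059967 -8.83485432] [ 0.51867701 -0.02497457  0.09783644] 0.051462929982268354 0.022612459361587768
```

View pics/w5.png

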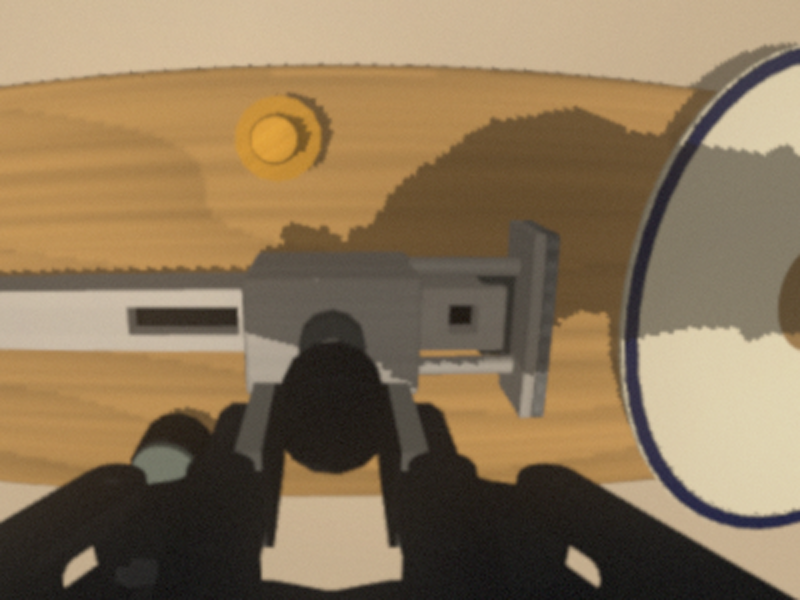

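The tube follows the knob; the slot is exposed behind the tube, the last hole is at (340,217), and the stop is still well clear of the plate.

```bash
python3 - <<'E'
from h import *
X=np.array([-.294,.956])
s=sense(); g=cam("wrist")
im=cv2.cvtColor(g["image"],cv2.COLOR_RGB2GRAY)[205:232,325:357]
ys,xs=np.where(im<45); u=(325+xs.mean(),205+ys.mean()); print(u,len(xs),im.min())
for uu in (u,(340,217.5)): p=w_at(g,s,uu,.04)[:2]; print(p,(p-s["eef_pos"][:2])@X,(p-s["eef_pos"][:2])@np.array([-.956,-.294]))
c=rim_fit(g,lambda p:wproj(g,s,p),[.4457,.2002]); d=(c-s["eef_pos"][:2]); print("plate dx",d@X, "gap now",np.linalg.norm(d-.08*X)-.12)
E
```

```text
(np.float64(339.7432432432432), np.float64(217.5)) 74 24
[0.50508138 0.02128723] 0.04828633665593798 -0.0006533466855673711
[0.50502374 0.02147529] 0.04848307681309888 -0.000653532198001747
rim free [0.44651242 0.20040067 0.12054591] n 81 fixed r [0.44677271 0.19985234] med 0.0006327089420935794
plate dx 0.2361373297422729 gap now 0.036100048389216544
```

Hole 4 is 48.4 mm ahead of the pin, so hole 3 is 24.4 mm ahead, leaving a gap of about 12 mm.

```bash
python3 -m crank '[[[0,0,0,-0.29,0.96,0,1],[0,0,0,-0.29,0.96,0,1],[0,0,0,-0.14,0.43,0,1],[0,0,0,0,0,0,1],[0,0,0,0,0,0,1]]]'
python3 - <<'E'
from h import *
X=np.array([-.294,.956]); s=sense()
print((s["eef_pos"][:2]-[.51868,-.02497])@X,s["force"],s["eef_pos"])
E
```

```text
t: 7.9
eef_pos: [0.5117, -0.0027, 0.0984]
tcp_rot: [-0.0, -0.15, 0.989, -0.0]
force: [2.3, -1.6, -8.9]
finger_gap: 0.0225
grip_force: 59.6
0.023339962762889372 [ 2.25525623 -1.60695617 -8.90389212] [ 0.51168815 -0.00270603  0.09837187]
```

```bash
python3 -m crank '[[[0,0,0,-0.03,0.1,0,1],[0,0,0,0,0,-0.2,1],[0,0,0,0,0,-0.2,1],[0,0,0,0,0,0,1],[0,0,0,0,0,0,1]]]'; python3 -m crank '[[[0,0,0,0,0,-0.2,1],[0,0,0,0,0,-0.1,1],[0,0,0,0,0,0,1],[0,0,0,0,0,0,1]]]'
```

```text
t: 8.52
eef_pos: [0.5114, -0.0016, 0.0944]
tcp_rot: [-0.0, -0.15, 0.989, -0.0]
force: [2.3, -2.9, -8.3]
finger_gap: 0.0229
grip_force: 59.8
t: 9.02
eef_pos: [0.5114, -0.0015, 0.0914]
tcp_rot: [-0.0, -0.15, 0.989, -0.0]
force: [1.9, -4.7, -7.5]
finger_gap: 0.0225
grip_force: 60.0
```

```bash
python3 -m crank '[[[0,0,0,0,0,-0.1,1],[0,0,0,0,0,0,1],[0,0,0,0,0,0,1]]]'; python3 -m crank '[[[0,0,0,0,0,-0.1,1],[0,0,0,0,0,0,1],[0,0,0,0,0,0,1]]]'
```

```text
t: 9.4
eef_pos: [0.5115, -0.0015, 0.0904]
tcp_rot: [-0.0, -0.15, 0.989, -0.0]
force: [1.1, -4.9, -6.1]
finger_gap: 0.0226
grip_force: 60.0
t: 9.78
eef_pos: [0.5115, -0.0015, 0.0894]
tcp_rot: [-0.0, -0.15, 0.989, -0.0]
force: [0.3, -4.5, -7.0]
finger_gap: 0.0228
grip_force: 60.1
```

```bash
python3 -m crank '[[[0,0,0,0,0,-0.15,1],[0,0,0,0,0,0,1],[0,0,0,0,0,0,1]]]'; python3 -m crank '[[[0,0,0,0,0,-0.15,1],[0,0,0,0,0,-0.1,1],[0,0,0,0,0,0,1],[0,0,0,0,0,0,1]]]'
```

```text
t: 10.15
eef_pos: [0.5115, -0.0015, 0.0879]
tcp_rot: [-0.0, -0.15, 0.989, -0.0]
force: [-0.1, -4.7, -5.6]
finger_gap: 0.0226
grip_force: 60.2
t: 10.65
eef_pos: [0.5115, -0.0015, 0.0855]
tcp_rot: [-0.0, -0.15, 0.989, -0.0]
force: [-0.8, -4.7, -4.8]
finger_gap: 0.0228
grip_force: 60.3
```

Spring load fell smoothly to the home value, so the pin is in the hole. Release, rise and check.

```bash
python3 -m crank '[[[0,0,0,0,0,0,0.4],[0,0,0,0,0,0,0],[0,0,0,0,0,0,0],[0,0,0,0,0,0,0],[0,0,0,0,0,0,0],[0,0,0,0,0,3,0],[0,0,0,0,0,4,0],[0,0,0,0,0,4,0],[0,0,0,0,0,3,0],[0,0,0,0,0,0,0],[0,0,0,0,0,0,0]]]'
python3 - <<'E'
from h import *
X=np.array([-.294,.956])
s=sense(); g=cam("wrist"); save(g,"w6.png",1.4)
T=np.array([.5115,-.0015])
r=place_of("knob","wrist")[0]; print("knob",r,[ (z,w_at(g,s,r["uv"],z)[:2]) for z in (.101,.109)])
r=place_of("pad","wrist")[0]; p=w_at(g,s,r["uv"],.037)[:2]; print("pad",r,p,(p-T)@X)
c=rim_fit(g,lambda p:wproj(g,s,p),[.4457,.2002]); print("gap",np.linalg.norm(c-T-.08*X)-.12)
sc=cam("scene"); r=place_of("knob","scene")[0]; print("scene knob",r,[proj(sc,[*T,z]) for z in (.101,.109)])
save(sc,"s6.png",5,(215,170,120,100))
E
```

```text
t: 12.02
eef_pos: [0.5111, -0.0014, 0.2248]
tcp_rot: [-0.001, -0.15, 0.989, 0.0]
force: [-0.1, -0.5, -0.0]
finger_gap: 0.0849
grip_force: 0.0
knob {'uv': [276.4, 198.7], 'score': 0.6} [(0.101, array([5.12685352e-01, 3.83720086e-04])), (0.109, array([ 5.10886897e-01, -2.12882514e-04]))]
pad {'uv': [344.3, 184.3], 'score': 0.95} [0.48781296 0.07401152] 0.07915300257839371
rim free [0.44598909 0.20021921 0.12016131] n 120 fixed r [0.44598707 0.20024524] med 0.000323859228810168
gap 0.012116563344701292
scene knob {'uv': [261.2, 209.2], 'score': 0.4} [array([259.45813561, 211.3049233 ]), array([259.33852121, 209.1798871 ])]
```

View pics/w6.png

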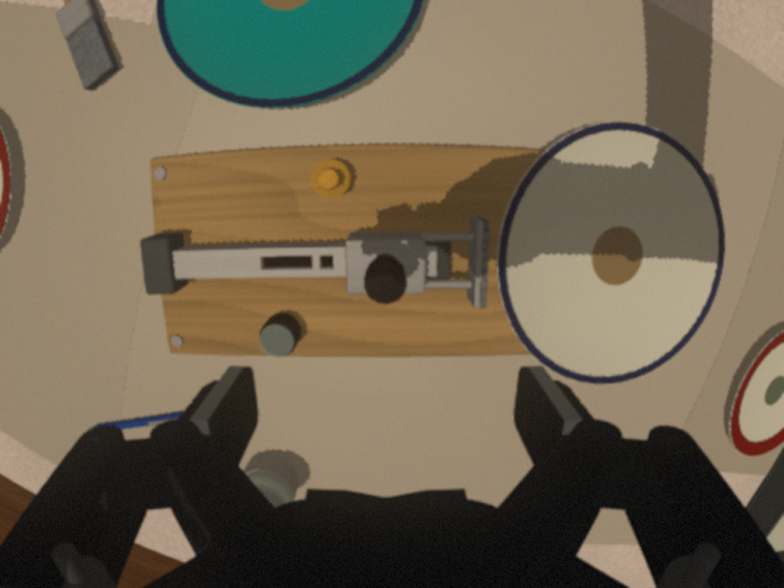

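View pics/s6.png

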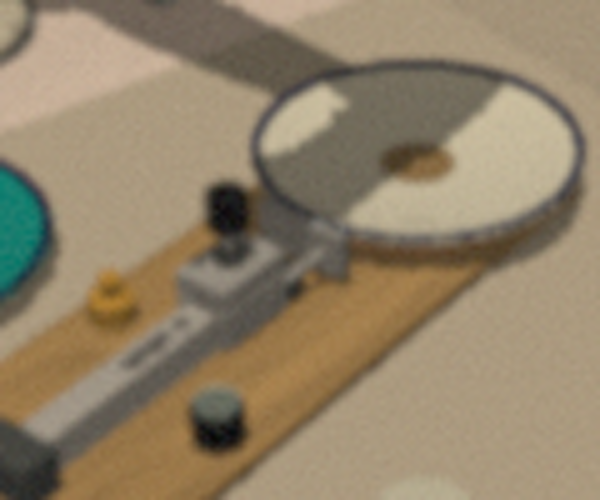

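Tube now covers hole 2, with the pin at hole 3; the stop is about 12 mm short of the plate, which hasn't moved. One check of knob height against its start height (home) before handing in.

```bash
python3 - <<'E'
from h import *
sc=cam("scene"); a=cv2.resize(cv2.imread("pics/scene0.png"),(560,420),interpolation=cv2.INTER_AREA)
def blob(im,c):
    x,y=c; w=im[y-11:y+12,x-9:x+10].astype(int).max(2); ys,xs=np.where(w<50)
    return x-9+xs.mean(),ys.min()+y-11,ys.max()+y-11,y-11+ys.mean(),len(xs)
print("start",blob(a,(244,222)),[proj(sc,[.5350,-.0735,z]) for z in(.101,.114)])
print("now",blob(sc["image"],(260,211)),[proj(sc,[.5115,-.0015,z]) for z in(.101,.109,.114)])
E
```

```text
start (np.float64(243.61818181818182), np.int64(219), np.int64(232), np.float64(223.5090909090909), 55) [array([243.31409302, 222.80860269]), array([243.00831305, 219.2737296 ])]
now (np.float64(260.22222222222223), np.int64(208), np.int64(216), np.float64(211.75925925925927), 54) [array([259.45813561, 211.3049233 ]), array([259.33852121, 209.1798871 ]), array([259.26330602, 207.84363497])]
```

Both offsets from the home-height projection agree (+0.7 and +0.5 px, where 8 mm up would be −2 px), so the pin is home.

```bash
python3 -c "
from workcell import *
print(close_job())"
```

```text
the job is handed in; nothing more can be done
None
```

The plunger is down in the third hole, fully home by its spring load and knob height. The felt stop stands about 12 mm from the plate (the next hole would have pressed on it), the plate did not move, and the job is handed in.

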